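Hold the shorting cap home on a high-voltage bushing

ROBOT

A 6-joint arm with a two-finger parallel gripper is mounted at the origin on the work surface. World frame = base frame: x ahead of the robot, y to its left, z up, the work surface at z = 0. Lengths are in mm, angles in rad, forces in N, time in s.
With the tool pointing down it reaches from about 275 to 825 mm from the base axis. Payload 4.9 kg.
Tool frame: the origin (TCP) lies on the centre line of the jaws, within the pads' length; the fingertips stand 11 mm ahead of it and the grasp point (between the pads) lies 8 mm behind it; y points along the fingers, z is the direction in which the jaws open and shut, and the axes are right-handed (so a half turn about y gives the same grasp; the last joint's range is limited). The gripper opens to 85 mm and grips with 20 to 120 N. Pads are 22 mm wide; open, the fingers measure 114 mm over their backs; the gripper's body (76 mm by 85 mm) begins 54 mm behind the grasp point. The pads swing forward as they close: fully open they stand 13 mm farther back than shut.
Start: joints at [1.034, 0.326, -0.193, 1.052, 0, 1.437], TCP at [215.594, 506.002, 242.281] pointing down, gripper open.
Joint ranges: [-2.65, 2.65], [-0.97, 1.79], [-1.3, 1.35], [-1.93, 2.1], [-1.47, 1.37], [-3.14, 3.14]. Speed limits (rad/s): [2.57, 2.57, 3.14, 3.14, 3.14, 3.14].

INTERFACE

Orientations are given as a rotation vector (axis times angle).
In Python, from plant import arm gives the robot as it stands.
- The arm moves only by the shell command python3 -m inch 'ROWS' [FORCE]. ROWS is JSON, a list of rows, each a list of 3 entries, a list of its own where there are three numbers: the closure, from 0 (fully open) to 1 (shut), then the shift along the tool's x, y, z in units of 40 mm (1.0 is 40 mm), then the turn, a rotation vector about the tool's x, y, z in units of 6 degrees (1.0 is 6 degrees). In form: [[grip, [tx, ty, tz], [rx, ry, rz]], ...]. A call has 1 to 12 rows; each row is the pose to reach, as a shift and turn from the pose measured when the call began, along the tool's axes at that moment; what a row does not reach only later rows make up. A row lasts 1/12 s, in which the tool goes at most 41.7 mm and 7.16 degrees, less where a joint would pass 70% of its speed; a pose out of reach is approached as far as the arm can. A call with a gripper value outside its range is refused whole. The fingers move at their own pace and stop on an object; FORCE is the grip in N (left out, the last holds). Time passes only in rows, so rows that repeat a pose let the fingers close. It gives the time, the measured TCP pose, the force and the opening at its end, in the units of the state.
- arm.sense(): the state, without advancing time (a new reading comes with each control period).
- arm.capture(name): name is "scene" or "top"; returns a dict with "frame" (420x560x3 uint8, blue, green, red), "intrinsics" (3x3 intrinsics, pixels), "distortion" ([k1, k2, p1, p2, k3] as OpenCV has them; the pictures are not rectified), "R" (3x3) and "t" (3): a world point X has camera coordinates R X + t. Camera axes: x right, y down, z forward; pixel columns grow to the right and rows downward; lengths in mm; the calibration is good to about 2 mm. A picture is of the moment at which its call begins. There is no depth.
- arm.job_done(): hands the job in, once; it reports no verdict.
The state is a dict: "clock": time; "qpos": joint angles; "joint_vel": joint speeds; "tau": joint torques, N m; "position": TCP position; "ee_rot": TCP orientation; "ft_force": force on the tool from outside, world axes, zero at the start; "torque": the same for the moment, N m; "finger_gap": finger opening in mm.
Only numpy, scipy, OpenCV 4.12 (cv2) and the standard library are available. Lean on these libraries where they do the work, as an engineer would, in place of code of your own. Each camera call takes 0.05 s, during which the arm holds its last target. There are 200 camera calls.

TASK

The round knurled shorting cap has toppled on the bench: first stand it upright on the bench, open mouth down. Then put it over the white bushing on the lid of the high-voltage unit, turn it until the keyways inside it drop over the bushing's pins, push it fully home against the sprung contact and finish while still holding it pushed home with the gripper. Leave the meter, the screwdriver and the mug where they are.

Things in the scene. Friction and masses are not known exactly. Their poses are not given: they have to be found in the camera images.
- cap: Loose shorting cap, 0.2 to 0.4 kg: knurled straight-sided aluminium cylinder, 54 mm across, 60 mm tall, closed top with a black disc; grip it anywhere on its side. Origin: centre of its open mouth rim; z axis runs from the mouth to the closed top (straight up when it stands on its mouth). At the start it lies on its side, z axis level.
- cap_middle (a point): Point on the cap's axis halfway up, 30 mm from the mouth; axes as the cap's. Inside the cap, 0 to 8 mm from the mouth, is an inward flange with a 32 mm hole, cut by three keyways 10 mm wide, 120 degrees apart, one on the cap's +x axis. Above the flange the inside is 46 mm wide; it ends 42 mm from the mouth.
- seat (a point): Centre of the level steel seat disc (80 mm across) on the lid of the high-voltage unit, a fixed white box 240 x 260 mm, its lid 90 mm and the seat face 96 mm above the bench. z up. The cap is fully home when its mouth is flat on this face. From the centre rises a fixed white bushing, 28 mm in diameter.
- bushing_top (a point): Centre of the bushing's top, 40 mm above the seat; the last 10 mm taper to 18 mm diameter. Three radial steel pins, 120 degrees apart, 5 mm wide, 4 to 10 mm above the seat, reach 21 mm from the axis. Their angle differs every time and is not reported. Out of line with the keyways the cap stops on them, mouth 10 mm above the seat; in line (within 0.1 rad) it goes down.
- contact (a joint): Brass sprung contact, 12 mm in diameter, standing 9 mm out of the bushing's top; value: how far it is pressed down, m (0 free, 10 mm at most). The cap's inside touches it when the mouth is 7 mm above the seat; with the cap home it is pressed 7 mm and pushes up with about 12 N, so a cap left alone is lifted again.
- meter: Bystander: grey hand-held meter lying flat, 85 x 170 x 36 mm. Origin: centre of its underside.
- driver: Bystander: screwdriver lying on the bench. Origin: underside, near its middle.
- mug: Bystander: white mug, 80 mm across, 90 mm tall. Origin: centre of its underside.
Things that resemble listed ones, but are neither listed nor needed, are in the scene too. Several things look just like the cap: the one meant starts farthest from the robot's base.

How it is judged:
By the outcome, as a careful person would: the job done as asked, in the order asked, and still so for the second after the job is handed in, while the arm keeps its last pose, push and grip.
It also fails if it takes over 72 s, if anything falls off the work surface, if the arm or the gripper's body presses on something with over 40 N, if the wrist force passes 120 N, or if a joint passes its speed limit or range.

## Working session

There is one attempt and no reset: what is moved stays moved. The work goes in short steps, Python scripts to look and compute and a shell command to move; the robot and the scene stay as the last step left them, time stands still between calls to the robot, and variables do not carry over. Pictures are saved under pics/ and viewed, about 8 in all and at most 12, crops included, and the job is handed in when it is done.

```bash
ls; mkdir -p pics
cat > h.py <<'E'
import numpy as np, cv2
from plant import arm
from scipy.spatial.transform import Rotation as Rn
def cap(n,f=None):
    c=arm.capture(n)
    for k in("intrinsics","distortion","R","t"): c[k]=np.array(c[k],float)
    if f: cv2.imwrite("pics/"+f,c["frame"])
    return c
def ray(c,uv):
    p=cv2.undistortPoints(np.array([[uv]],float),c["intrinsics"],c["distortion"])[0,0]
    d=c["R"].T@np.array([p[0],p[1],1]); o=-c["R"].T@c["t"]; return o,d/np.linalg.norm(d)
def onz(c,uv,z):
    o,d=ray(c,uv); return o+d*(z-o[2])/d[2]
def proj(c,X):
    return cv2.projectPoints(np.array(X,float).reshape(-1,1,3),cv2.Rodrigues(c["R"])[0],c["t"],c["intrinsics"],c["distortion"])[0][:,0]
def tri(c1,u1,c2,u2):
    o1,d1=ray(c1,u1);o2,d2=ray(c2,u2)
    s=np.linalg.lstsq(np.c_[d1,-d2],o2-o1,rcond=None)[0]
    a,b=o1+d1*s[0],o2+d2*s[1]; return (a+b)/2,np.linalg.norm(a-b)
def tool():
    s=arm.sense(); return np.array(s["position"]),Rn.from_rotvec(s["ee_rot"]).as_matrix()
E
python3 - <<'E'
from h import *
s=arm.sense();print(s)
p,R=tool();print(R.round(3))
a=cap("scene");b=cap("top")
for c in(a,b): print(-c["R"].T@c["t"],c["intrinsics"][0,0],c["R"].round(2).tolist())
cv2.imwrite("pics/s0.png",cv2.resize(a["frame"],(800,600)));cv2.imwrite("pics/t0.png",cv2.resize(b["frame"],(800,600)))
E
```

```text
pics
{'clock': 0.0, 'qpos': array([ 1.03382892e+00,  3.26941523e-01, -1.93600862e-01,  1.05202532e+00,
        2.55021834e-05,  1.43660904e+00]), 'joint_vel': array([-0.00115679,  0.00135718,  0.00020987, -0.00186398, -0.00047506,
        0.00042883]), 'tau': array([-1.75968060e-03, -4.43408954e+01,  2.62436646e+01,  1.56305119e-02,
       -3.37206720e-04,  1.00880507e-05]), 'position': array([215.26375693, 505.49244246, 241.49668092]), 'ee_rot': array([-1.54927479,  0.31650772, -0.31554806]), 'ft_force': array([-0.14918967,  0.66509615,  0.49340345]), 'torque': array([ 0.00383311, -0.02045895, -0.01769344]), 'finger_gap': 85.67256008876473}
[[ 0.92  -0.001  0.392]
 [-0.392 -0.002  0.92 ]
 [-0.    -1.    -0.002]]
[ 1091.26355581 -1104.94807219   896.34786332] 529.9946433917189 [[0.88, 0.47, 0.01], [0.27, -0.49, -0.83], [-0.39, 0.73, -0.56]]
[ 388.79514658  -51.58729275 1417.19205381] 542.8463117561716 [[-0.0, -1.0, 0.0], [-0.99, 0.0, -0.13], [0.13, -0.0, -0.99]]
```

View pics/s0.png

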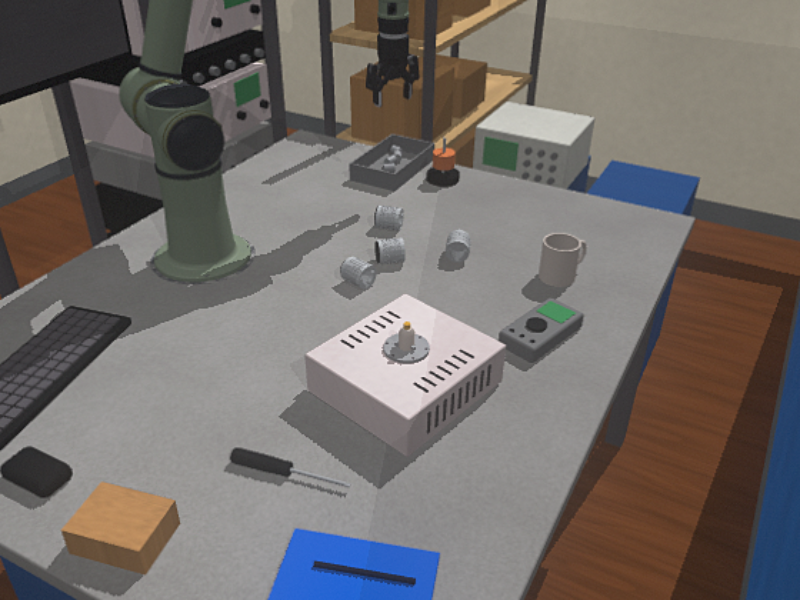

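View pics/t0.png

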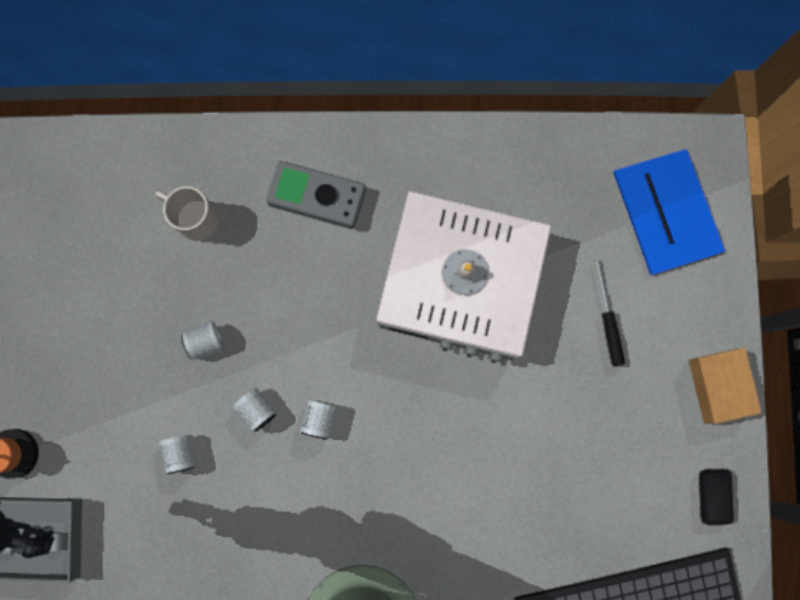

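The top view shows four lookalikes, at (203,340), (254,409), (318,419) and (177,453). The one at (203,340) is farthest from the base, and it appears at (458,246) in the scene view. The unit's seat is near (466,271) in the top view. Next is one close crop to check the choice.

Run:
```python
from h import *
a=cap("scene");b=cap("top")
for uv in[(203,340),(254,409),(318,419),(177,453)]:
    X=onz(b,np.array(uv)*.7,27);print(uv,X.round(),np.hypot(*X[:2]).round(),(proj(a,X)/.7).round())
print("tri",tri(a,np.array((458,246))*.7,b,np.array((203,340))*.7))
# seat & contact
print("contact",tri(a,np.array((407,324))*.7,b,np.array((467,267))*.7), onz(b,np.array((466,272))*.7,96))
def crop(f,x,y,w,h,W=400,H=300): return cv2.resize(f[y:y+h,x:x+w],(W,H),interpolation=cv2.INTER_CUBIC)
m=np.vstack([np.hstack([crop(a["frame"],290,142,60,45),crop(b["frame"],112,215,60,45)]),
 np.hstack([crop(a["frame"],254,215,60,45),crop(b["frame"],296,168,60,45)])])
cv2.imwrite("pics/c1.png",m)
```

```text
(203, 340) [505. 285.  27.] 580.0 [[457. 246.]]
(254, 409) [381. 190.  27.] 426.0 [[389. 251.]]
(318, 419) [364.  75.  27.] 371.0 [[357. 272.]]
(177, 453) [303. 327.  27.] 446.0 [[388. 218.]]
tri (array([506.10205483, 285.59251282,  26.14670884]), np.float64(2.7592780713533105))
contact (array([ 617.69658695, -181.30097676,  142.07921893]), np.float64(2.6562969894371107)) [ 615.99559   -184.8040558   96.       ]
```

View pics/c1.png

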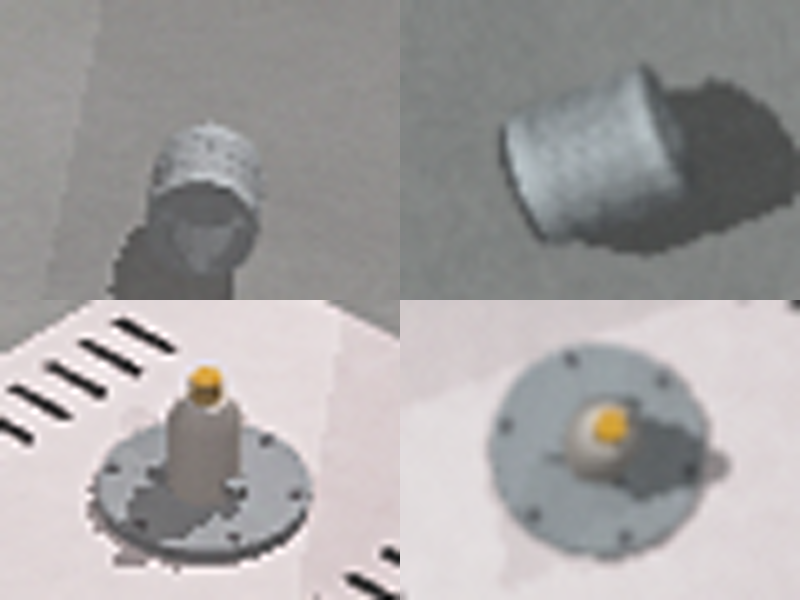

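The face turned toward the scene camera (−y) shows a grey interior, not a black disc. So the cap's mouth faces −y and its axis is about (−0.37, 0.93). I'll grasp it with the tool tilted 40°, roll it 90° about the jaw axis and stand it on the bench. After that I'll regrasp it from above.

```bash
cat >> h.py <<'E'
def frame(a,tilt):
    "tool pointing down with x=-a (a horizontal), then turned by tilt deg about tool z"
    a=np.array([a[0],a[1],0.])/np.hypot(a[0],a[1]); y=np.array([0,0,-1.])
    return np.c_[-a,y,np.cross(-a,y)]@Rn.from_euler('z',tilt,degrees=True).as_matrix()
def to(G,Rt,back=0):
    "row shift/turn bringing the grasp point to G with orientation Rt, standing back mm behind"
    p,R=tool(); T=np.array(G)+(8-back)*Rt[:,1]
    print("shift",(R.T@(T-p)/40).round(3),"turn",(np.degrees(Rn.from_matrix(R.T@Rt).as_rotvec())/6).round(3),"T",T.round(1))
E
python3 - <<'E'
from h import *
b=cap("top")
def q(x,y): return onz(b,(112+(x-400)/6.667,215+y/6.667),40)
L=(q(505,125)+q(545,240))/2; Rr=(q(645,70)+q(685,185))/2
print(L,Rr,np.linalg.norm(L-Rr)); c=onz(b,(141.25,238.25),27);print(c)
a=(L-Rr);print(a/np.linalg.norm(a))
to([505,286,27],frame(a,-40),120)
E
```

```text
[492.58674518 310.5958613   40.        ] [513.70825251 256.89472889  40.        ] 57.70554300257162
[504.1790213  286.86486077  27.        ]
[-0.36602216  0.93060614  0.        ]
shift [ 7.551  3.228 -0.932] turn [-2.634  7.261 -6.306] T [478.6 353.  112.8]
```

```bash
python3 -m inch '[[0,[0.75,0.3,-0.1],[-0.26,0.73,-0.63]],[0,[1.5,0.6,-0.2],[-0.53,1.45,-1.26]],[0,[2.3,0.9,-0.3],[-0.8,2.2,-1.9]],[0,[3.0,1.2,-0.4],[-1.05,2.9,-2.5]],[0,[3.8,1.5,-0.5],[-1.3,3.6,-3.15]],[0,[4.6,1.8,-0.6],[-1.6,4.4,-3.8]],[0,[5.4,2.2,-0.7],[-1.9,5.1,-4.4]],[0,[6.2,2.6,-0.8],[-2.15,5.9,-5.1]],[0,[7.0,3.0,-0.9],[-2.4,6.6,-5.7]],[0,[7.55,3.23,-0.93],[-2.63,7.26,-6.3]],[0,[7.55,3.23,-0.93],[-2.63,7.26,-6.3]],[0,[7.55,3.23,-0.93],[-2.63,7.26,-6.3]]]' 60
python3 - <<'E'
from h import *
to([504.5,286.5,27],frame([-0.366,0.931],-40),0)
print(arm.sense()["qpos"].round(2))
b=cap("top");a=cap("scene")
m=np.hstack([cv2.resize(b["frame"][170:290,80:200],(400,400)),cv2.resize(a["frame"][90:210,260:380],(400,400))]);cv2.imwrite("pics/p1.png",m)
E
```

```text
clock: 1.25
position: [478.5, 352.2, 110.2]
ee_rot: [-1.728, 0.44, -1.441]
ft_force: [1.0, 0.7, 0.1]
finger_gap: 85.6
shift [0.016 2.929 0.015] turn [ 0.033  0.023 -0.   ] T [506.4 281.7  20.9]
[ 0.8   0.79  0.04  1.16 -0.62  2.1 ]
```

View pics/p1.png

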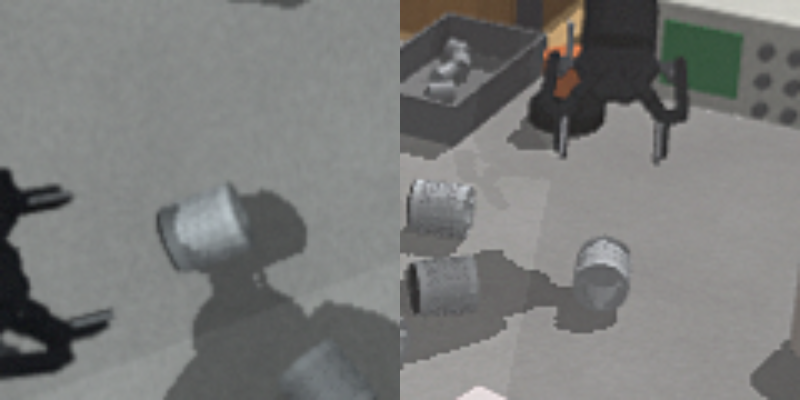

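The open gripper straddles the cap's axis. The dark disc end is on the +y side (left in the top view), and the grey open mouth faces the scene camera, so the choice is confirmed. Now I'll go in and grip.

```bash
python3 -m inch '[[0,[0,0.6,0],[0,0,0]],[0,[0,1.2,0],[0,0,0]],[0,[0,1.8,0],[0,0,0]],[0,[0.01,2.4,0.01],[0,0,0]],[0,[0.01,2.9,0.01],[0,0,0]],[0,[0.01,2.9,0.01],[0,0,0]],[0.6,[0.01,2.9,0.01],[0,0,0]],[1,[0.01,2.9,0.01],[0,0,0]],[1,[0.01,2.9,0.01],[0,0,0]],[1,[0.01,2.9,0.01],[0,0,0]],[1,[0.01,2.9,0.01],[0,0,0]],[1,[0.01,2.9,0.01],[0,0,0]]]' 60
python3 - <<'E'
from h import *
p,R=tool();a=-R[:,0]
print(p-8*R[:,1])
to([504,286,110],frame([-0.366,0.931],-40))
to([504,286,110],frame([-0.366,0.931],5))
E
```

```text
clock: 2.35
position: [506.9, 286.3, 26.8]
ee_rot: [-1.718, 0.436, -1.441]
ft_force: [-1.7, 1.7, 4.8]
finger_gap: 53.0
[504.98060469 291.03631791  32.95351814]
shift [ 1.318 -1.409 -0.063] turn [-0.05   0.005 -0.021] T [505.9 281.2 103.9]
shift [ 1.177 -1.468 -0.063] turn [-0.046  0.025  7.479] T [503.7 286.6 102. ]
```

```bash
python3 -m inch '[[1,[0.3,-0.4,0],[0,0,0]],[1,[0.6,-0.7,0],[0,0,0]],[1,[1,-1.1,0],[0,0,0]],[1,[1.3,-1.4,0],[0,0,0]],[1,[1.3,-1.4,0],[0,0,1]],[1,[1.25,-1.45,0],[0,0,2]],[1,[1.25,-1.45,0],[0,0,3]],[1,[1.25,-1.45,0],[0,0,4]],[1,[1.2,-1.45,0],[0,0,5]],[1,[1.2,-1.45,0],[0,0,6]],[1,[1.2,-1.45,0],[0,0,7]],[1,[1.2,-1.45,0],[0,0,7.5]]]'
python3 - <<'E'
from h import *
to([504,286,100],frame([-0.366,0.931],50))
E
```

```text
clock: 3.35
position: [507.4, 286.2, 103.9]
ee_rot: [-1.305, 0.978, -0.858]
ft_force: [-0.4, 0.0, -2.2]
finger_gap: 52.7
shift [-0.158  0.242 -0.083] turn [-0.043  0.057  7.446] T [501.8 291.7  94.9]
```

```bash
python3 -m inch '[[1,[0,0,0],[0,0,1]],[1,[0,0,0],[0,0,2]],[1,[0,0.1,0],[0,0,3]],[1,[-0.1,0.1,-0.05],[0,0,4]],[1,[-0.1,0.2,-0.08],[0,0,5]],[1,[-0.15,0.2,-0.08],[0,0,6]],[1,[-0.15,0.2,-0.08],[-0.05,0,7]],[1,[-0.15,0.2,-0.08],[-0.05,0.05,7.5]],[1,[-0.15,0.24,-0.08],[-0.05,0.05,7.5]],[1,[-0.15,0.24,-0.08],[-0.05,0.05,7.5]]]'
python3 - <<'E'
from h import *
p,R=tool();g=p-8*R[:,1];print(g,R.round(3))
b=cap("top");a=cap("scene")
u=proj(a,g)[0].astype(int);v=proj(b,g)[0].astype(int);print(u,v)
f=lambda F,u:cv2.resize(F[u[1]-50:u[1]+50,u[0]-50:u[0]+50],(400,400),interpolation=cv2.INTER_CUBIC)
cv2.imwrite("pics/p2.png",np.hstack([f(a["frame"],u),f(b["frame"],v)]))
to([504,286,32],frame([-0.366,0.931],50))
E
```

```text
clock: 4.18
position: [502.1, 291.3, 94.2]
ee_rot: [-0.805, 1.357, -0.25]
ft_force: [0.2, -0.2, -2.7]
finger_gap: 52.4
[504.40710291 285.58510741  99.32512325] [[ 0.234 -0.283  0.93 ]
 [-0.596  0.714  0.367]
 [-0.768 -0.64  -0.001]]
[320 152] [134 235]
shift [ 1.323  1.093 -0.014] turn [ 0.011  0.027 -0.034] T [501.8 291.7  26.9]
```

View pics/p2.png

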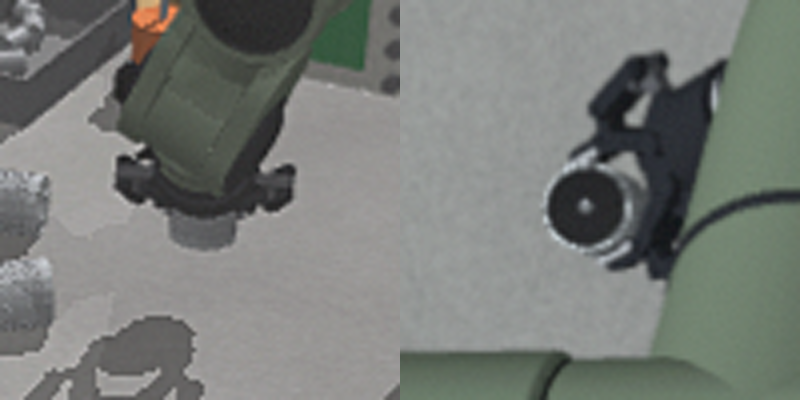

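The cap is upright with its black disc on top, at about (585,205) in the right half. Lowering it until it touches the bench.

```bash
python3 -m inch '[[1,[0.3,0.25,0],[0,0,0]],[1,[0.6,0.5,0],[0,0,0]],[1,[0.9,0.75,0],[0,0,0]],[1,[1.15,0.96,0],[0,0,0]],[1,[1.2,1.0,0],[0,0,0]],[1,[1.22,1.01,0],[0,0,0]],[1,[1.22,1.01,0],[0,0,0]]]'
python3 - <<'E'
from h import *
p,R=tool();g=p-8*R[:,1];print(g,R[2].round(3))
b=cap("top");print(onz(b,(130.25,236.25),128))
E
```

```text
clock: 4.87
position: [502.4, 292.4, 32.8]
ee_rot: [-0.804, 1.353, -0.249]
ft_force: [-0.0, 0.1, -2.7]
finger_gap: 52.5
[504.64524727 286.70803526  37.93041416] [-0.768 -0.64   0.002]
[500.60943215 289.06867213 128.        ]
```

```bash
python3 -m inch '[[1,[0.038,0.031,0],[0,0,0]],[1,[0.058,0.047,0],[0,0,0]],[1,[0.077,0.062,0],[0,0,0]],[1,[0.077,0.062,0],[0,0,0]],[1,[0.077,0.062,0],[0,0,0]]]'
```

```text
clock: 5.33
position: [502.7, 292.2, 29.1]
ee_rot: [-0.804, 1.353, -0.249]
ft_force: [-0.1, 1.1, -2.7]
finger_gap: 52.5
```

```bash
python3 -m inch '[[1,[0.02,0.016,0],[0,0,0]],[1,[0.038,0.031,0],[0,0,0]],[1,[0.038,0.031,0],[0,0,0]]]';  python3 -m inch '[[1,[0.02,0.016,0],[0,0,0]],[1,[0.038,0.031,0],[0,0,0]],[1,[0.038,0.031,0],[0,0,0]]]'
```

```text
clock: 5.58
position: [502.9, 292.4, 28.6]
ee_rot: [-0.801, 1.354, -0.249]
ft_force: [-1.9, -3.0, 7.2]
finger_gap: 52.7
clock: 5.83
position: [502.9, 292.6, 28.5]
ee_rot: [-0.798, 1.356, -0.248]
ft_force: [-3.0, -5.0, 11.0]
finger_gap: 52.7
```

Contact made, about 11 N. Releasing and backing out along the tool.

```bash
python3 -m inch '[[0.3,[0,0,0],[0,0,0]],[0,[0,0,0],[0,0,0]],[0,[0,0,0],[0,0,0]],[0,[0,0,0],[0,0,0]],[0,[0,-0.5,0],[0,0,0]],[0,[0,-1.2,0],[0,0,0]],[0,[0,-2,0],[0,0,0]],[0,[0,-3,0],[0,0,0]],[0,[0,-3.7,0],[0,0,0]],[0,[0,-3.7,0],[0,0,0]]]'
python3 - <<'E'
from h import *
b=cap("top");a=cap("scene")
X=[502,290,60];u=proj(a,X)[0].astype(int);v=proj(b,X)[0].astype(int);print(u,v)
f=lambda F,u:cv2.resize(F[u[1]-50:u[1]+50,u[0]-50:u[0]+50],(400,400),interpolation=cv2.INTER_CUBIC)
cv2.imwrite("pics/p3.png",np.hstack([f(a["frame"],u),f(b["frame"],v)]))
m=(b["frame"][v[1]-20:v[1]+20,v[0]-20:v[0]+20].max(2)<60).astype(np.uint8)
n,l,s,c=cv2.connectedComponentsWithStats(m);i=1+np.argmax(s[1:,4]);print(s[i],c[i]); uv=c[i]+v-20;print(onz(b,uv,60))
E
```

```text
clock: 6.67
position: [548.6, 182.6, 125.7]
ee_rot: [-0.794, 1.352, -0.254]
ft_force: [0.2, 0.7, -0.6]
finger_gap: 85.5
[320 162] [136 238]
[ 13  13  17   9 103] [21.47572816 16.67961165]
[510.4711845 288.7013123  60.       ]
```

View pics/p3.png

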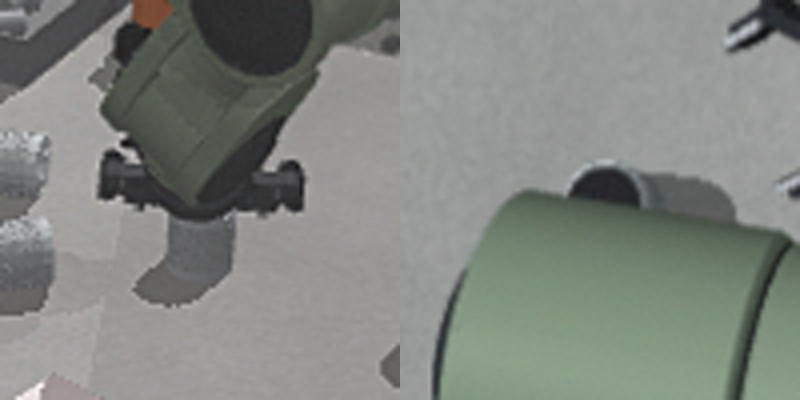

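The cap stands upright, partly hidden by the arm. I'll bring the tool vertical and move it aside for a clear measurement.

Run:
```python
from h import *
to([560,50,200],frame([-0.366,0.931],0))
```

```text
shift [ 0.755 -3.639 -0.883] turn [-4.700e-02  1.000e-03 -8.408e+00] T [560.  50. 192.]
```

```bash
python3 -m inch '[[0,[0,-0.7,-0.1],[0,0,-0.8]],[0,[0,-1.4,-0.2],[0,0,-1.7]],[0,[0,-2.1,-0.4],[0,0,-2.5]],[0,[0.2,-2.8,-0.6],[0,0,-3.4]],[0,[0.4,-3.3,-0.8],[0,0,-4.2]],[0,[0.6,-3.6,-0.88],[0,0,-5.1]],[0,[0.75,-3.64,-0.88],[0,0,-6]],[0,[0.75,-3.64,-0.88],[0,0,-7]],[0,[0.75,-3.64,-0.88],[0,0,-8]],[0,[0.75,-3.64,-0.88],[0,0,-8.4]],[0,[0.75,-3.64,-0.88],[0,0,-8.4]]]'
python3 - <<'E'
from h import *
b=cap("top");a=cap("scene")
X=[502,290,60];u=proj(a,X)[0].astype(int);v=proj(b,X)[0].astype(int)
W=b["frame"][v[1]-20:v[1]+20,v[0]-20:v[0]+20]
m=(W.max(2)<75).astype(np.uint8)
n,l,s,c=cv2.connectedComponentsWithStats(m);i=1+np.argmax(s[1:,4]);print(s[1:],c[1:]); uv=c[i]+v-20;G=onz(b,uv,60);print(G)
for r in(0,8,25): pass
print(proj(a,[[G[0],G[1],60],[G[0],G[1],0]]))
f=lambda F,u:cv2.resize(F[u[1]-50:u[1]+50,u[0]-50:u[0]+50],(400,400),interpolation=cv2.INTER_CUBIC)
print(u,v)
cv2.imwrite("pics/p4.png",np.hstack([f(a["frame"],u),f(b["frame"],v)]))
E
```

```text
clock: 7.68
position: [558.0, 53.6, 191.2]
ee_rot: [-1.361, 0.925, -0.927]
ft_force: [-0.4, -0.6, -0.9]
finger_gap: 85.5
[[ 12  12  18  18 247]
 [ 32  15   1   1   1]
 [ 33  17   1   1   1]
 [ 34  19   1   2   2]] [[20.6437247 20.5465587]
 [32.        15.       ]
 [33.        17.       ]
 [34.        19.5      ]]
[500.69522684 290.54816736  60.        ]
[[319.85541908 162.12344786]
 [318.89385215 178.07217771]]
[320 162] [136 238]
```

View pics/p4.png

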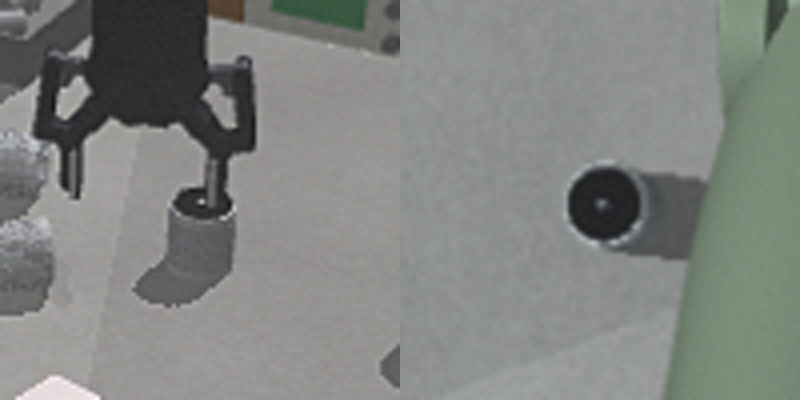

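The cap stands alone at (501, 290.5), with its disc centred at (603,205) in the crop. Moving above it for a vertical regrasp.

Run:
```python
from h import *
to([501,290.5,38],frame([-0.366,0.931],0),100)
```

```text
shift [-6.083  1.547  0.835] turn [-0.026  0.004 -0.026] T [501.  290.5 130. ]
```

```bash
python3 -m inch '[[0,[-0.7,0,0.1],[0,0,0]],[0,[-1.5,0,0.2],[0,0,0]],[0,[-2.3,0.2,0.4],[0,0,0]],[0,[-3.2,0.4,0.5],[0,0,0]],[0,[-4.1,0.7,0.6],[0,0,0]],[0,[-5,1,0.7],[0,0,0]],[0,[-5.7,1.3,0.8],[0,0,0]],[0,[-6.08,1.5,0.83],[0,0,0]],[0,[-6.08,1.5,0.83],[0,0,0]],[0,[-6.08,1.5,0.83],[0,0,0]]]'
python3 - <<'E'
from h import *
to([501,290.5,38],frame([-0.366,0.931],0))
E
```

```text
clock: 8.62
position: [500.2, 290.2, 130.4]
ee_rot: [-1.363, 0.93, -0.926]
ft_force: [0.3, 0.6, 0.4]
finger_gap: 85.3
shift [0.009 2.511 0.023] turn [ 0.004  0.012 -0.028] T [501.  290.5  30. ]
```

```bash
python3 -m inch '[[0,[0,0.6,0.02],[0,0,0]],[0,[0,1.2,0.02],[0,0,0]],[0,[0,1.8,0.02],[0,0,0]],[0,[0,2.3,0.02],[0,0,0]],[0,[0,2.5,0.02],[0,0,0]],[0,[0,2.5,0.02],[0,0,0]],[0.6,[0,2.5,0.02],[0,0,0]],[1,[0,2.5,0.02],[0,0,0]],[1,[0,2.5,0.02],[0,0,0]],[1,[0,2.5,0.02],[0,0,0]],[1,[0,2.5,0.02],[0,0,0]],[1,[0,2.5,0.02],[0,0,0]]]' 90
```

```text
clock: 9.62
position: [502.5, 291.3, 32.5]
ee_rot: [-1.36, 0.928, -0.927]
ft_force: [0.0, -0.2, 6.0]
finger_gap: 52.4
```

```bash
python3 -m inch '[[1,[0,-0.4,0],[0,0,0]],[1,[0,-1,0],[0,0,0]],[1,[0,-1.8,0],[0,0,0]],[1,[0,-2.7,0],[0,0,0]],[1,[0,-3.6,0],[0,0,0]],[1,[0,-4.4,0],[0,0,0]],[1,[0,-5,0],[0,0,0]],[1,[0,-5,0],[0,0,0]]]'
python3 - <<'E'
from h import *
p,R=tool()
a=cap("scene");b=cap("top")
# seat: grey disc centre from top view (fit ellipse), contact from orange mask in both
def orange(c,box):
    x0,y0,x1,y1=box;f=c["frame"][y0:y1,x0:x1];h=cv2.cvtColor(f,cv2.COLOR_BGR2HSV)
    m=cv2.inRange(h,(10,120,80),(35,255,255));M=cv2.moments(m,True);return np.array([x0+M["m10"]/M["m00"],y0+M["m01"]/M["m00"]]),M["m00"]
ua,na=orange(a,(264,215,304,260));ub,nb=orange(b,(306,170,346,210))
print(ua,na,ub,nb,tri(a,ua,b,ub),onz(b,ub,145),onz(a,ua,143))
f=b["frame"][160:220,296:356];h=cv2.cvtColor(f,cv2.COLOR_BGR2HSV)
g=f.astype(int);print("lid",g[30,3],"disc",g[40,18])
m=((g[...,2]-g[...,0])<4)&(g.min(2)<215); m=m.astype(np.uint8)
n,l,s,c=cv2.connectedComponentsWithStats(m);i=1+np.argmax(s[1:,4]);print(s[i])
cnt=max(cv2.findContours((l==i).astype(np.uint8),0,1)[0],key=cv2.contourArea)
e=cv2.fitEllipse(cv2.convexHull(cnt));print(e,onz(b,np.array(e[0])+[296,160],96))
cv2.imwrite("pics/p5.png",np.hstack([cv2.resize(f,(400,400)),cv2.resize(a["frame"][205:265,254:314],(400,400),interpolation=cv2.INTER_CUBIC)]))
to([617,-183,146+60],frame([-0.366,0.931],0))
E
```

```text
clock: 10.28
position: [504.7, 291.9, 239.0]
ee_rot: [-1.351, 0.922, -0.931]
ft_force: [1.7, 0.9, -1.7]
finger_gap: 52.3
[284.6        227.06666667] 15.0 [327.13333333 186.53333333] 15.0 (array([ 618.04697125, -182.19211243,  142.05169303]), np.float64(1.408184785302132)) [ 616.90699763 -182.24587634  145.        ] [ 619.19611031 -182.90333767  143.        ]
lid [227 227 232] disc [146 142 136]
[ 13  14  34  33 755]
((29.260635375976562, 29.971145629882812), (32.62251663208008, 33.1569938659668), 128.3529052734375) [ 617.07488557 -182.49546645   96.        ]
shift [12.072  0.849 -1.688] turn [-0.056  0.013 -0.024] T [ 617. -183.  198.]
```

Seat at about (617.3, −182.6). The ellipse and contact measurements agree within 2 mm, and the disc fits at 80 mm. Carrying the cap over.

```bash
python3 -m inch '[[1,[0.5,0,-0.1],[0,0,0]],[1,[1.3,0,-0.2],[0,0,0]],[1,[2.2,0,-0.3],[0,0,0]],[1,[3.2,0,-0.4],[0,0,0]],[1,[4.2,0,-0.6],[0,0,0]],[1,[5.2,0,-0.7],[0,0,0]],[1,[6.2,0,-0.9],[0,0,0]],[1,[7.2,0,-1.0],[0,0,0]],[1,[8.2,0,-1.1],[0,0,0]],[1,[9.2,0,-1.3],[0,0,0]],[1,[10.2,0,-1.4],[0,0,0]],[1,[11,0,-1.5],[0,0,0]]]'
python3 - <<'E'
from h import *
to([617.3,-182.6,146+60],frame([-0.366,0.931],0))
E
```

```text
clock: 11.38
position: [607.1, -143.1, 229.5]
ee_rot: [-1.358, 0.93, -0.927]
ft_force: [0.5, 0.5, -2.7]
finger_gap: 52.5
shift [ 1.015  0.781 -0.126] turn [-0.027 -0.002 -0.043] T [ 617.3 -182.6  198. ]
```

```bash
python3 -m inch '[[1,[0.4,0,0],[0,0,0]],[1,[0.8,0.2,-0.1],[0,0,0]],[1,[1.0,0.4,-0.13],[0,0,0]],[1,[1.02,0.7,-0.13],[0,0,-0.04]],[1,[1.02,0.78,-0.13],[0,0,-0.04]],[1,[1.02,0.78,-0.13],[0,0,-0.04]],[1,[1.02,0.78,-0.13],[0,0,-0.04]]]'
python3 - <<'E'
from h import *
p,R=tool();print(p,R.round(3).tolist(),arm.sense()["qpos"].round(2))
a=cap("scene");b=cap("top")
u=proj(a,[617,-183,150])[0].astype(int);v=proj(b,[617,-183,220])[0].astype(int);print(u,v)
f=lambda F,u:cv2.resize(F[u[1]-40:u[1]+40,u[0]-40:u[0]+40],(400,400),interpolation=cv2.INTER_CUBIC)
cv2.imwrite("pics/p6.png",np.hstack([f(a["frame"],u),f(b["frame"],v)]))
print("expected mouth rim left/right, contact", ((proj(a,[[p[0]+27*.921,p[1]+27*.391,p[2]-32.5],[p[0]-27*.921,p[1]-27*.391,p[2]-32.5],[617.3,-182.6,145]])-u+40)*5).round())
E
```

```text
clock: 11.97
position: [616.6, -181.5, 197.3]
ee_rot: [-1.361, 0.928, -0.927]
ft_force: [0.5, 0.7, -2.4]
finger_gap: 52.5
[ 616.63349244 -181.53410629  197.30957877] [[0.367, 0.001, 0.93], [-0.93, 0.002, 0.367], [-0.002, -1.0, 0.002]] [-0.4   0.53  0.    1.05  0.    0.79]
[283 224] [330 180]
expected mouth rim left/right, contact [[262. 179.]
 [149. 172.]
 [205. 211.]]
```

View pics/p6.png

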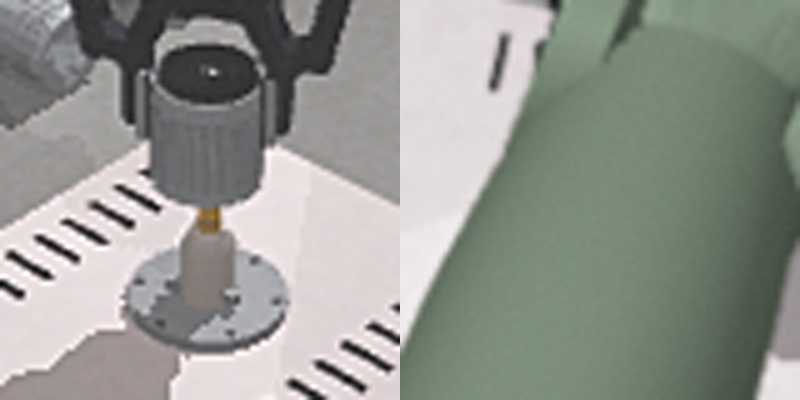

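The cap hangs directly over the bushing: its centre column is ~207 against 209 for the bushing in the left crop. Descending onto the bushing while watching the force.

```bash
python3 -m inch '[[1,[0.03,0.2,0.01],[0,0,0]],[1,[0.03,0.4,0.01],[0,0,0]],[1,[0.03,0.6,0.01],[0,0,0]],[1,[0.03,0.8,0.01],[0,0,0]],[1,[0.03,0.9,0.01],[0,0,0]],[1,[0.03,0.9,0.01],[0,0,0]]]'
```

```text
clock: 12.57
position: [617.4, -182.5, 160.7]
ee_rot: [-1.362, 0.929, -0.927]
ft_force: [-0.7, -0.4, -2.8]
finger_gap: 52.2
```

```bash
python3 -m inch '[[1,[0,0.12,0],[0,0,0]],[1,[0,0.24,0],[0,0,0]],[1,[0,0.36,0],[0,0,0]],[1,[0,0.45,0],[0,0,0]],[1,[0,0.45,0],[0,0,0]]]'
python3 -c "
from h import *
print(arm.sense()['torque'].round(2),tool()[0])"
```

```text
clock: 12.98
position: [617.0, -182.3, 141.7]
ee_rot: [-1.362, 0.93, -0.926]
ft_force: [0.4, 0.0, -2.9]
finger_gap: 52.6
[ 0.04 -0.09  0.03] [ 617.03973188 -182.3375729   141.70264245]
```

```bash
python3 -m inch '[[1,[0,0.05,0],[0,0,0]],[1,[0,0.1,0],[0,0,0]],[1,[0,0.13,0],[0,0,0]],[1,[0,0.13,0],[0,0,0]]]'
```

```text
clock: 13.32
position: [617.3, -182.5, 138.3]
ee_rot: [-1.362, 0.928, -0.927]
ft_force: [-3.5, 1.1, 7.1]
finger_gap: 52.5
```

Resting on the pins at a mouth height of about 10 mm. Turning while pressing lightly.

```bash
python3 -m inch '[[1,[0,0.08,0],[0,0.3,0]],[1,[0,0.08,0],[0,0.6,0]],[1,[0,0.08,0],[0,0.9,0]],[1,[0,0.08,0],[0,1.2,0]],[1,[0,0.08,0],[0,1.5,0]],[1,[0,0.08,0],[0,1.8,0]],[1,[0,0.08,0],[0,2.1,0]],[1,[0,0.08,0],[0,2.4,0]]]'; python3 -c "
from h import *
print(arm.sense()['torque'].round(2),arm.sense()['qpos'].round(3))"
```

```text
clock: 13.98
position: [617.5, -182.6, 135.6]
ee_rot: [-1.262, 1.118, -1.118]
ft_force: [0.4, -0.2, -1.0]
finger_gap: 52.5
[ 0.06  0.09 -0.01] [-0.403  0.579 -0.076  0.916  0.002  1.045]
```

It dropped below the pin tops (TCP 135.6, force ≈ 0). Pushing home in steps.

```bash
python3 -m inch '[[1,[0,0.04,0],[0,0,0]],[1,[0,0.08,0],[0,0,0]],[1,[0,0.12,0],[0,0,0]],[1,[0,0.14,0],[0,0,0]],[1,[0,0.14,0],[0,0,0]]]' 110; python3 -c "
from h import *
print(arm.sense()['torque'].round(2))"
```

```text
clock: 14.4
position: [617.7, -182.6, 130.6]
ee_rot: [-1.262, 1.117, -1.118]
ft_force: [-1.5, 0.8, 6.6]
finger_gap: 51.7
[ 0.22  0.55 -0.  ]
```

```bash
python3 -m inch '[[1,[0,0.05,0],[0,0,0]],[1,[0,0.1,0],[0,0,0]],[1,[0,0.14,0],[0,0,0]],[1,[0,0.14,0],[0,0,0]],[1,[0,0.14,0],[0,0,0]]]'; python3 -c "
from h import *
print(arm.sense()['torque'].round(2))"
```

```text
clock: 14.82
position: [617.7, -182.7, 128.6]
ee_rot: [-1.262, 1.115, -1.119]
ft_force: [-9.3, 3.4, 22.0]
finger_gap: 52.1
[ 0.75  2.15 -0.01]
```

```bash
python3 -m inch '[[1,[0,0.06,0],[0,0,0]],[1,[0,0.11,0],[0,0,0]],[1,[0,0.11,0],[0,0,0]],[1,[0,0.11,0],[0,0,0]]]'
python3 - <<'E'
from h import *
p,R=tool();print(arm.sense()['torque'].round(2),R[2].round(4),p)
a=cap("scene")
u=proj(a,[617,-183,120])[0].astype(int);print(u)
h=lambda z:(((proj(a,[[617.3,-182.6,z]])[0]-u)*[10,10])+[400,300]).round()
print("seat",h(96),"top if home",h(156),"if on pins",h(166))
cv2.imwrite("pics/p7.png",cv2.resize(a["frame"][u[1]-30:u[1]+30,u[0]-40:u[0]+40],(800,600),interpolation=cv2.INTER_CUBIC))
E
```

```text
clock: 15.15
position: [617.9, -182.9, 128.6]
ee_rot: [-1.263, 1.112, -1.121]
ft_force: [-9.3, 3.6, 26.8]
finger_gap: 51.9
[0.91 2.5  0.02] [ 0.0019 -1.      0.0055] [ 617.85481567 -182.86545261  128.5989956 ]
[283 234]
seat [407. 382.] top if home [410. 184.] if on pins [411. 150.]
```

View pics/p7.png

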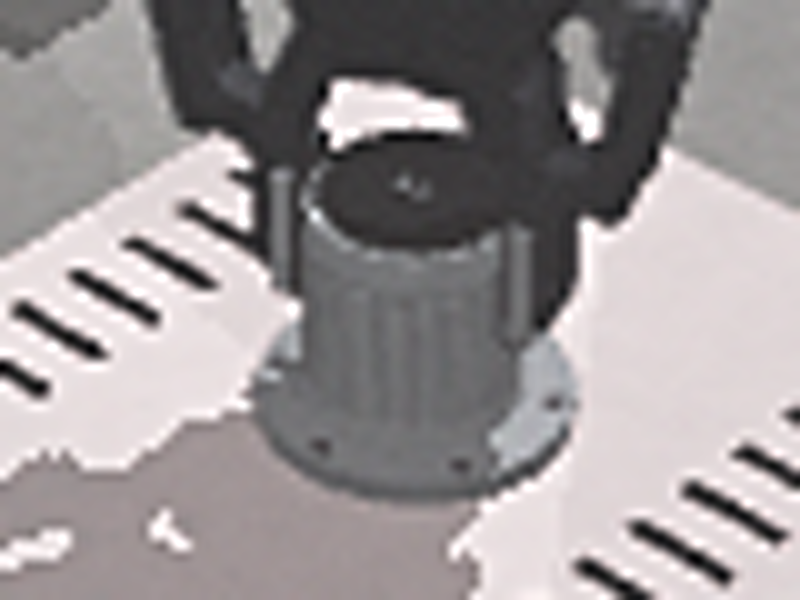

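The cap's top disc centre is at (411,185), against (410,184) predicted for fully home and (411,150) for standing on the pins. The mouth is flat on the seat disc. A further 4–5 N moved nothing, so it is seated. One last check of the hold, then handing in.

Run:
```python
from h import *
for _ in range(4): cap("scene")
s=arm.sense();print(s["clock"],s["position"],s["ft_force"],s["finger_gap"],s["qpos"].round(2))
print(arm.job_done())
```

```text
15.4 [ 617.87384169 -182.86416029  128.60436987] [-9.73554134  2.98251058 26.85368788] 51.88703253162669 [-0.4   0.58 -0.09  0.89  0.    1.04]
the job is handed in; nothing more can be done
None
```

The cap is on the bushing, pushed fully home and still held there by the gripper. I handed the job in at 15.4 s.

**What I did:**
- I picked the toppled cap farthest from the base and stood it mouth-down on the bench, where a camera check showed it upright.
- I regripped it from above and lowered it over the bushing until it rested on the pins.
- I turned it about 14° under light pressure until it dropped, then pushed it down.

**Last checks:**
- **Height:** the cap's height at the end (TCP at 128.6 mm) was within 0.1–0.2 mm of what I expected for home. It did not move when I added about 5 N.
- **Camera:** the top disc was within 1 px of its predicted home position, on an enlarged crop.
- **Hold:** the push stayed steady at about 27 N with the 110 N grip setting.

**Not fully clean:** about 10 N of sideways force remained at the wrist while pushing. The contact's travel can't be read directly, so I judged it from height and force. I took no final picture of the meter, screwdriver and mug, but none of the moves went near them.

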